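Push a garlic bulb through the flap of a compost caddy

ROBOT

A 7-joint arm with a two-finger parallel gripper is mounted at the origin on a cart in front of the work surface, level with it; the furniture and walls round the work are solid. World frame = base frame: x ahead of the robot, y to its left, z up, the work surface at z = 0. Lengths are in m, angles in rad, forces in N, time in s.
With the tool pointing down it reaches from about 0.4 to 0.875 m from the base axis. Payload 19.3 kg.
Tool frame: the origin (TCP) lies midway between the tips of the shut fingers; the grasp point (between the pads) lies 19 mm behind it; z points along the fingers, y is the line along which they close (so a half turn about z gives the same grasp; the last joint's range is limited). The gripper opens to 85 mm and grips with 20 to 120 N. Pads are 22 mm wide; open, the fingers measure 114 mm over their backs; the gripper's body (76 mm by 85 mm) begins 54 mm behind the grasp point. The pads swing forward as they close: fully open they stand 13 mm farther back than shut.
Start: joints at [1.087, 0.521, -0.036, 1.599, 0.021, 1.021, -0.113], TCP at [0.251, -0.572, 0.231] pointing down, gripper open.
Joint ranges: [-2.91, 2.91], [-0.3, 2.13], [-1.5, 1.42], [0.17, 2.43], [-1.26, 4.41], [0.16, 1.93], [-2.52, 2.52]. Speed limits (rad/s): [1.89, 1.89, 2.39, 2.39, 3.01, 3.01, 3.01].

INTERFACE

Orientations are given as a unit quaternion [w, x, y, z].
In Python, from bench import r gives the robot as it stands.
- The arm moves only by the shell command python3 -m jog 'ROWS'. ROWS is JSON, a list of rows, each a list of 3 entries, a list of its own where there are three numbers: the finger opening in mm, from 0 to 85.4, then the shift along the world's x, y, z in mm, then the turn about the world's z in rad. In form: [[hand, [dx, dy, dz], yaw], ...]. A call has 1 to 10 rows; each row shifts and turns the commanded pose from where the row before left it; what a row does not reach is not made up. A row lasts 1/8 s, in which the tool goes at most 62.5 mm and 10.7 degrees, less where a joint would pass 70% of its speed; a pose out of reach is approached as far as the arm can. A call with a gripper value outside its range is refused whole. The fingers move at their own pace and stop on an object; the grip force is fixed at half the most. Time passes only in rows, so rows that do not move let the fingers close. It gives the time, the measured TCP pose, the force, the opening and the grip force at its end, in the units of the state.
- r.state(): the state, without advancing time (a new reading comes with each control period).
- r.read_camera(name): name is "scene" or "top" or "wrist"; returns a dict with "color" (384x512x3 uint8, red, green, blue), "range_z" (384x512 float32, m along the optical axis (not along the pixel's ray), 0 where there is no reading), "fov_y" (degrees; the focal length in pixels is half the picture's height over the tangent of half this angle, whatever the lens; pixels are square), "cx", "cy" (the principal point, pixels), "extrinsics" (4x4, takes a point from world to camera coordinates); the wrist camera has in their place "T_tool_cam" (4x4, takes a point from camera to tool coordinates, whose origin is the TCP and whose axes are the flange's). Camera axes: x right, y up, looking along -z (the intrinsics and any distortion apply to the point x, -y, -z); pixel columns grow to the right and rows downward; lengths in m; the calibration is good to about 2 mm. A picture is of the moment at which its call begins: read the wrist's pose just before it.
- r.hand_in(): hands the job in; it is judged then, once.
The state is a dict: "clock": time; "joint_pos": joint angles; "dq": joint speeds; "effort": joint torques, N m; "tcp_pos": TCP position; "ee_rot": TCP orientation; "force": force on the tool from outside, world axes, zero at the start; "ft_torque": the same for the moment, N m; "opening": opening from 0.0 (shut) to 1.0 (fully open); "grasp_force": force on a finger pad.
Only numpy, scipy, OpenCV 4.12 (cv2) and the standard library are available. Lean on these libraries where they do the work, as an engineer would, in place of code of your own. Each camera call takes 0.05 s, during which the arm holds its last target. There are 200 camera calls.

TASK

Get the old garlic bulb into the green compost caddy without picking it up: push the orange tab away from you with one finger so that the self-closing white flap swings down, and while that finger keeps the flap open, push the garlic off the ledge and over the flap with the other finger until it drops inside. Do not lift the garlic and do not shove it onto the closed flap. Then take the hand away so that the flap shuts, leaving the tea light on the ledge and the mug and salt shaker where they stand.

Things in the scene. Friction and masses are not known exactly. Their poses are not given: they have to be found in the camera images.
- caddy: Fixed green compost caddy, 215 (x) x 178 (y) x 140 mm high. Origin on the worktop under the middle of the flap's hinge line; z up, x from the grey ledge over the flap to the bin: the push direction. Flap from x = 0 to 80 mm between side cheeks (inner faces y = +-83.5 mm) that slope up with it; from x = 81 mm a fixed grey cover, top 140 mm up. Nothing above ledge and flap.
- ledge_edge (a point): Middle of the level grey ledge's far edge, at its top, 105 mm above the worktop, 2 mm before the hinge. The ledge runs from here 84 mm towards the caddy's -x to an open front edge; rims 9 mm high only along its two sides, at y = +-86 mm.
- bin_in (a point): Middle of the empty bin's floor, 97 mm below the ledge, 60 mm past the hinge. Inside, the bin spans x = -7 to 125 mm and y = +-83 mm of the caddy.
- flap (a joint): White flap, 81 (x) x 160 (y) x 4 mm, hinged along its near edge (line along caddy y, x = 0, 4 mm below the ledge's top). 0 rad: shut, rising 20 degrees from the hinge; growing: far edge swings down into the bin; level at 0.35, stop at 1.65. A spring shuts it: 0.1 N m at 0, 0.23 at the stop, i.e. 2 to 6 N at the tab's top. The orange tab is part of it: pushed to +x it opens the flap.
- tab_top (a point): Top of the orange tab, 28 wide (caddy y) x 8 mm (x), on the middle of the caddy's width. With the flap shut it is 41 mm above the ledge's height, 6 mm to the ledge's side of the hinge; its foot is at the hinge. It turns with the flap: near the stop it lies almost flat over the flap, level with the ledge, and a fingertip a few mm above ledge height can slide on over it and keep it down.
- garlic_center (a point): Centre of the loose garlic bulb (pinkish white, 48 x 50 x 51 mm, 24 g), half-way up. It stands on the ledge, about 30 to 42 mm before the hinge, and about 50 mm to the left or the right of the tab's middle.
- tea_light_center (a point): Centre of the loose tea light (white cup with red wax, 38 mm across, 15 mm high), half-way up. It stands on the ledge on the other side of the tab from the garlic; stays there.
- mug_b: Green and white mug, 78 x 116 x 101 mm, on the worktop to the right of the caddy; origin at the centre of its underside. Bystander.
- salt_shaker: Salt shaker, 44 mm across, 90 mm high, on the worktop to the left of the caddy; origin at the centre of its underside. Bystander.
Mind the look-alikes: they are no part of the job. Leave any black, pink or turquoise look-alike of the part that bears garlic_center alone.

How it is judged:
By the outcome, as a careful person would: the job done as asked, in the order asked, and still so for the second after the job is handed in, with the robot touching nothing.
It also fails if it takes over 38 s, if anything falls off the work surface, if the arm or the gripper's body presses on something with over 40 N, if the wrist force passes 120 N, or if a joint passes its speed limit or range.

## Working session

There is one attempt and no reset: what is moved stays moved. The work goes in short steps, Python scripts to look and compute and a shell command to move; the robot and the scene stay as the last step left them, time stands still between calls to the robot, and variables do not carry over. Pictures are saved under pics/ and viewed, at most 13 in all, crops included, and the job is handed in when it is done.

```bash
mkdir -p pics
cat > h.py <<'E'
import numpy as np,cv2
from bench import r
def pts(c):
    H,W=c["range_z"].shape; f=H/2/np.tan(np.radians(c["fov_y"])/2)
    u,v=np.meshgrid(np.arange(W),np.arange(H)); z=c["range_z"]
    P=np.stack([(u-c["cx"])/f*z,-(v-c["cy"])/f*z,-z,np.ones_like(z)],-1)
    return (P@np.linalg.inv(c["extrinsics"]).T)[...,:3]
def save(n,img,s=1): cv2.imwrite(n,cv2.resize(img[...,::-1],None,fx=s,fy=s,interpolation=cv2.INTER_CUBIC))
E
python3 - <<'E'
from h import *
s=r.state();print(s)
a=r.read_camera("scene");b=r.read_camera("top")
print({k:v for k,v in a.items() if k not in("color","range_z")},b["extrinsics"])
np.savez("top.npz",c=b["color"],p=pts(b));np.savez("scene.npz",c=a["color"],p=pts(a))
save("pics/a.png",a["color"],1.5);save("pics/b.png",b["color"],1.5)
E
```

```text
{'clock': 0.0, 'joint_pos': array([ 1.08683775,  0.52202488, -0.03633163,  1.59998145,  0.02119947,
        1.02111533, -0.11282215]), 'dq': array([ 0.00045872,  0.00043733,  0.00106742, -0.00035228,  0.0001217 ,
        0.00023549,  0.00044813]), 'effort': array([-1.07232307e-03, -9.27120137e+01,  1.97946198e+00, -3.69941032e+01,
        1.77650439e-02,  8.01346963e-03, -5.44800173e-05]), 'tcp_pos': array([ 0.25111865, -0.57196948,  0.23072843]), 'ee_rot': array([-5.50332785e-04,  9.78679534e-01,  2.05392410e-01, -1.55999796e-04]), 'force': array([-0.65236897, -0.45006648,  0.6812897 ]), 'ft_torque': array([-0.02436361,  0.01325097,  0.00922123]), 'grasp_force': 0.0, 'opening': 0.9995425603086087}
{'fov_y': 57.50969461733943, 'cx': 259.020590584539, 'cy': 189.66037027639754, 'extrinsics': array([[-0.48046555, -0.87668743, -0.02391656,  0.26717445],
       [ 0.45278121, -0.27131567,  0.84933914, -0.36240345],
       [-0.75109389,  0.39724923,  0.52730543, -0.50638447],
       [ 0.        ,  0.        ,  0.        ,  1.        ]])} [[-0.01896475 -0.99902147 -0.0399556   0.03940018]
 [ 0.98694671 -0.02509787  0.15907952 -0.54894905]
 [-0.15992665 -0.03641714  0.98645692 -1.01337586]
 [ 0.          0.          0.          1.        ]]
```

View pics/a.png

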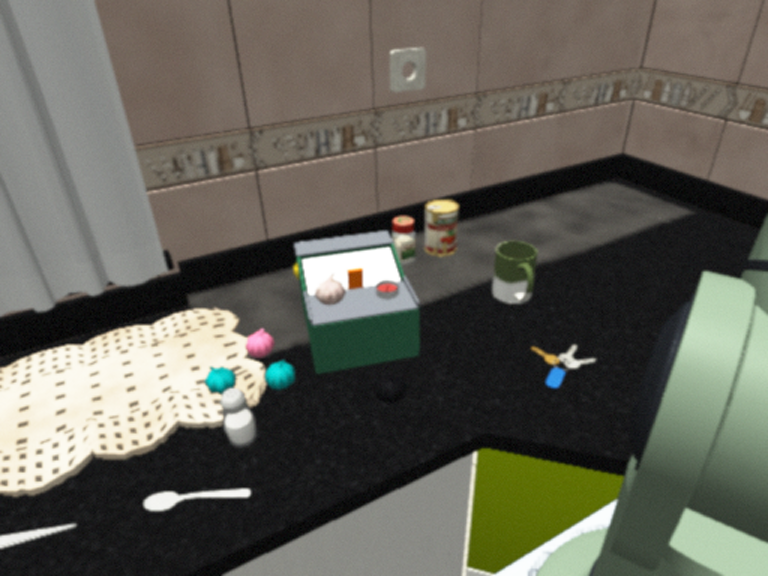

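View pics/b.png

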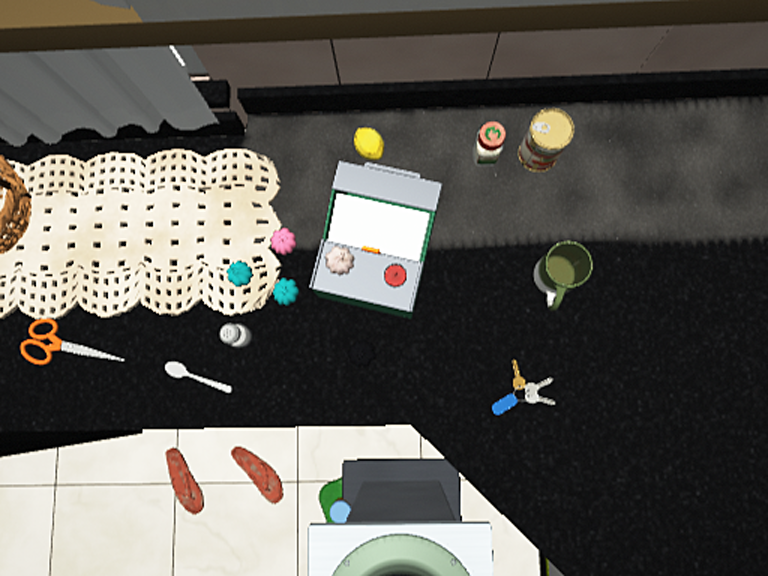

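The views show the garlic on the left of the tab (top view ~(340,261)), tab at (371,250), tea light on the right at (395,275). Next I fit the caddy frame.

Run:
```python
from h import *
for n in("top","scene"):
    d=np.load(n+".npz");c=d["c"].astype(int);p=d["p"];R,G,B=c[...,0],c[...,1],c[...,2]
    box=(p[...,0]>.4)&(p[...,0]<.9)&(abs(p[...,1]-.04)<.2)
    def st(k,m):
        q=p[m&box]; print(n,k,len(q),q.mean(0).round(4) if len(q) else'',q.min(0).round(3) if len(q) else'',q.max(0).round(3) if len(q) else'')
    st("tab",(R>180)&(G<150)&(B<60)&(G>60)&(p[...,2]>.09)&(p[...,2]<.155))
    st("wax",(R>150)&(G<90)&(B<90)&(p[...,2]>.09)&(p[...,2]<.135))
    grey=(abs(R-B)<35)&(R>90)
    for k,z in(("ledge",.105),("cover",.14)):
        m=(abs(p[...,2]-z)<.004)&box&grey
        m=cv2.morphologyEx(m.astype(np.uint8),cv2.MORPH_OPEN,np.ones((3,3)))>0
        if m.sum()>20:
            rc=cv2.minAreaRect(p[m][:,:2].astype(np.float32)*1000); print(n,k,m.sum(),rc,p[m][:,2].mean())
    m=(p[...,2]>.118)&(p[...,2]<.165)&box&(R>B+8)&(R<250)&(G>110)
    st("garlic",m)
```

```text
top tab 11 [0.6007 0.0271 0.1274] [ 0.574 -0.007  0.104] [0.612 0.043 0.143]
top wax 142 [ 0.5687 -0.0038  0.1118] [ 0.549 -0.022  0.104] [0.612 0.04  0.12 ]
top ledge 1803 ((580.5711059570312, 41.73052978515625), (166.60105895996094, 104.05986785888672), 75.41647338867188) 0.10444566068406147
top cover 1276 ((653.7060546875, 21.39252471923828), (176.37704467773438, 178.53001403808594), 76.1210708618164) 0.13913794574427382
top garlic 253 [0.5914 0.0859 0.1386] [0.571 0.021 0.123] [0.615 0.11  0.156]
scene tab 8 [0.6026 0.0344 0.1436] [0.6   0.026 0.141] [0.607 0.043 0.144]
scene wax 12 [ 0.575  -0.0059  0.1128] [ 0.564 -0.019  0.111] [0.61  0.043 0.114]
scene ledge 1141 ((575.6138916015625, 39.48985290527344), (167.4669647216797, 100.85667419433594), 75.19033813476562) 0.10589145678719779
scene cover 654 ((651.2058715820312, 20.40814971923828), (176.9464874267578, 183.34751892089844), 75.36576080322266) 0.14082889748988903
scene garlic 237 [0.5833 0.0805 0.136 ] [ 0.548 -0.075  0.118] [0.669 0.109 0.153]
```

Run:
```python
from h import *
d=np.load("top.npz");c=d["c"].astype(int);p=d["p"];R,G,B=c[...,0],c[...,1],c[...,2]
box=(p[...,0]>.4)&(p[...,0]<.9)&(abs(p[...,1]-.04)<.2)
grey=(abs(R-B)<35)&(R>90)&(R<235)
for k,z in(("ledge",.105),("cover",.14)):
    m=((abs(p[...,2]-z)<.006)&box&grey).astype(np.uint8)
    n,l,s,_=cv2.connectedComponentsWithStats(cv2.morphologyEx(m,cv2.MORPH_OPEN,np.ones((3,3))))
    for i in range(1,n):
        if s[i,4]>200: print(k,s[i],cv2.minAreaRect(p[l==i][:,:2].astype(np.float32)*1000))
a=np.radians(-12.7)
x=np.array([np.cos(a),np.sin(a)]);y=np.array([-x[1],x[0]])
# image-based: white flap region
w=((R>235)&(G>235)&(B>235)&box&(p[...,2]>.09)&(p[...,2]<.15)).astype(np.uint8)
print("flap",w.sum(),cv2.minAreaRect(p[w>0][:,:2].astype(np.float32)*1000),p[w>0].mean(0))
save("pics/c.png",d["c"][95:220,190:310],4.8)
```

```text
ledge [ 209  161   71   46 1674] ((571.8814697265625, 43.9390869140625), (167.7666015625, 86.30509948730469), 75.1799545288086)
cover [ 222  107   72   33 1349] ((715.7970581054688, 5.830596923828125), (176.5701446533203, 51.25506591796875), 75.53076171875)
flap 1997 ((640.5899658203125, 25.287643432617188), (159.18077087402344, 98.07841491699219), 75.95819091796875) [0.65087052 0.02216992 0.11659538]
```

View pics/c.png

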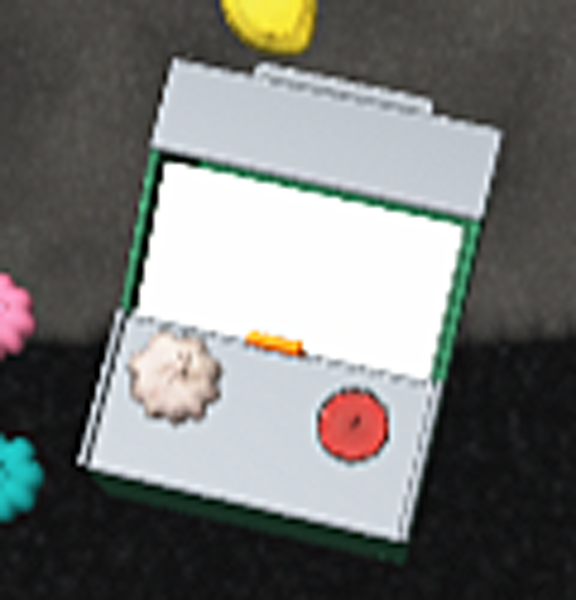

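Ledge, cover and flap agree (yaw ≈ −14.7°, hinge ≈ (614, 33) mm). In the crop the garlic is at (175,375), the tea light at (353,426), the tab at (274,344).

```bash
cat >> h.py <<'E'
O=np.array([.6143,.0326]);A=np.radians(-14.7);EX=np.array([np.cos(A),np.sin(A)]);EY=np.array([-EX[1],EX[0]])
def cad(w): return np.array([(w[:2]-O)@EX,(w[:2]-O)@EY])*1000
def ray(c,u,v,z):
    f=192/np.tan(np.radians(c["fov_y"])/2);M=np.linalg.inv(c["extrinsics"])
    d=M[:3,:3]@[(u-c["cx"])/f,-(v-c["cy"])/f,-1];o=M[:3,3];return o+d*(z-o[2])/d[2]
def fingers():
    s=r.state();w,x,y,z=s["ee_rot"];from scipy.spatial.transform import Rotation as Q
    Rm=Q.from_quat([x,y,z,w]).as_matrix();yv=Rm[:2,1];h=(s["opening"]*.0854+.0145)/2
    print("t",s["clock"],"tcp",s["tcp_pos"].round(4),"open",round(s["opening"]*85.4,1),"yaw_y_in_caddy",np.degrees(np.arctan2(yv@EY,yv@EX)).round(1),"tilt",Rm[2].round(3),
      "F+",cad(s["tcp_pos"][:2]+yv*h).round(1),"F-",cad(s["tcp_pos"][:2]-yv*h).round(1),"force",s["force"].round(1),"q",s["joint_pos"].round(2))
E
python3 - <<'E'
from h import *
c=r.read_camera("top")
for n,u,v,z in(("garlic",175,375,.13),("tea",353,426,.12),("tab",274,344,.143)):
    w=ray(c,u/4.8+190,v/4.8+95,z);print(n,w.round(4),cad(w).round(1))
fingers()
# target
dc=np.array([85,-50.]);th=np.degrees(np.arctan2(dc[1],dc[0]))-14.7;print("line world deg",th)
t=(np.array([-25,0.])+np.array([-110,50]))/2/1000
print("tcp target",O+t[0]*EX+t[1]*EY)
E
```

```text
garlic [0.5921 0.0851 0.13  ] [-34.8  45.2]
tea [ 0.5649 -0.0057  0.12  ] [-38.1 -49.6]
tab [0.6039 0.0333 0.143 ] [-10.2  -2. ]
t 0.15 tcp [ 0.2512 -0.572   0.2309] open 85.2 yaw_y_in_caddy -51.6 tilt [-0.    -0.001 -1.   ] F+ [-166.9 -716.1] F- [-228.8 -637.9] force [0.5 0.6 0.4] q [ 1.09  0.52 -0.04  1.6   0.02  1.02 -0.11]
line world deg -45.165544919459876
tcp target [0.55535338 0.07391036]
```

```bash
python3 -m jog '[[85.4,[22,46,0],0.037],[85.4,[22,46,0],0.037],[85.4,[22,46,0],0.037],[85.4,[22,46,0],0.037],[85.4,[22,46,0],0.037],[85.4,[22,46,0],0.037],[85.4,[22,46,0],0.037],[85.4,[22,46,0],0.037],[85.4,[22,46,0],0.037],[85.4,[22,46,0],0.037]]'; python3 -c "
from h import *
fingers()"
```

```text
clock: 1.4
tcp_pos: [0.4717, -0.1107, 0.2313]
ee_rot: [0.0, 0.924, 0.382, 0.0]
force: [0.8, -1.2, -0.3]
opening: 1.001
grasp_force: 0.0
t 1.4 tcp [ 0.4717 -0.1107  0.2313] open 85.5 yaw_y_in_caddy -30.3 tilt [-0.  0. -1.] F+ [ -58.4 -200. ] F- [-144.7 -149.6] force [ 0.8 -1.2 -0.3] q [ 0.36  0.31 -0.31  1.95  0.12  0.9  -0.8 ]
```

```bash
python3 -m jog '[[85.4,[19,44.5,0],0],[85.4,[19,44.5,0],0],[85.4,[19,44.5,0],0],[85.4,[20,44.5,-10],0],[85.4,[0,0,-50],0],[85.4,[0,0,-40],0],[85.4,[0,0,-18],0],[85.4,[0,0,0],0]]'
python3 - <<'E'
from h import *
fingers()
a=r.read_camera("scene");b=r.read_camera("top")
print(b["color"].shape)
x=cv2.resize(a["color"][130:260,175:305],(390,390),interpolation=3);y=cv2.resize(b["color"][95:225,190:320],(390,390),interpolation=3)
save("pics/d.png",np.hstack([x,y]))
E
```

```text
clock: 2.4
tcp_pos: [0.548, 0.0657, 0.1129]
ee_rot: [-0.0, 0.924, 0.382, -0.001]
force: [0.6, 0.4, 0.5]
opening: 0.998
grasp_force: 0.0
t 2.4 tcp [0.548  0.0657 0.1129] open 85.3 yaw_y_in_caddy -30.4 tilt [-0.001 -0.001 -1.   ] F+ [-29.5 -10. ] F- [-115.5   40.4] force [0.6 0.4 0.5] q [-0.    0.58 -0.31  1.88  0.26  0.72 -1.25]
(384, 512, 3)
```

View pics/d.png

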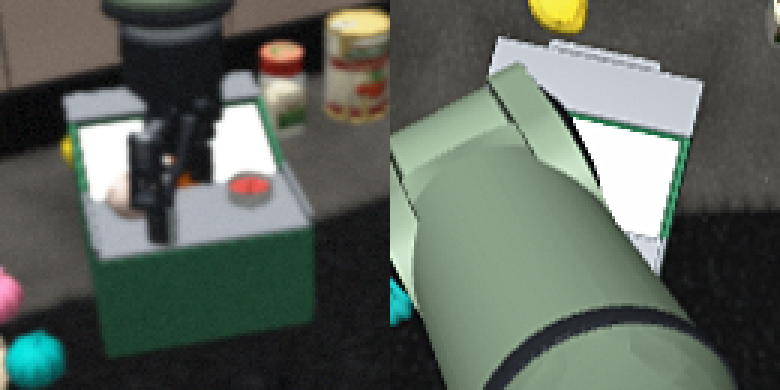

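The scene crop shows both fingers standing over the ledge, the tab finger before the orange tab and the other behind the garlic. The top view is blocked by the arm, so I check with the wrist camera.

```bash
python3 -m jog '[[85.4,[0,2,-10],0],[85.4,[0,0,0],0]]'
python3 - <<'E'
from h import *
fingers()
c=r.read_camera("wrist");print(c["T_tool_cam"],c["fov_y"],c["cx"],c["cy"])
save("pics/e.png",c["color"],1.5)
a=r.read_camera("scene");p=pts(a);g=a["color"].astype(int).sum(-1)<200
q=p[g&(abs(p[...,0]-.56)<.1)&(abs(p[...,1]-.07)<.1)&(p[...,2]>.08)&(p[...,2]<.16)]
print(len(q),np.sort(q[:,2])[:12].round(3)); lo=q[q[:,2]<np.sort(q[:,2])[3]+.02]; print(np.array([[*cad(v),v[2]*1000] for v in lo]).round(0)[:15])
E
```

```text
clock: 2.75
tcp_pos: [0.5482, 0.0679, 0.1032]
ee_rot: [-0.0, 0.924, 0.382, -0.0]
force: [0.3, -0.5, -0.0]
opening: 1.001
grasp_force: 0.0
t 2.75 tcp [0.5482 0.0679 0.1032] open 85.5 yaw_y_in_caddy -30.4 tilt [-0. -0. -1.] F+ [-29.8  -7.9] F- [-116.    42.6] force [ 0.3 -0.5 -0. ] q [-0.01  0.59 -0.31  1.89  0.26  0.7  -1.26]
[[ 1.00585113e-04  9.44779667e-01  3.27706227e-01  8.43241363e-02]
 [ 9.99999372e-01  2.70713534e-04 -1.08740592e-03  9.25913625e-04]
 [-1.11607351e-03  3.27706131e-01 -9.44779046e-01 -1.41646048e-01]
 [ 0.00000000e+00  0.00000000e+00  0.00000000e+00  1.00000000e+00]] 59.185167814219284 256.3686592486536 189.17601318355992
632 [0.08 0.08 0.08 0.08 0.08 0.08 0.08 0.08 0.08 0.08 0.08 0.08]
[[-86. -87.  99.]
 [-86. -74.  98.]
 [-88. -76. 100.]
 [-89. -78. 100.]
 [-88. -81.  99.]
 [-88. -83.  98.]
 [-86. -59.  99.]
 [-88. -61. 100.]
 [-87. -64.  99.]
 [-86. -67.  97.]
 [-88. -68.  98.]
 [-87. -71.  97.]
 [-86. -74.  96.]
 [-88. -76.  96.]
 [-88. -79.  96.]]
```

View pics/e.png

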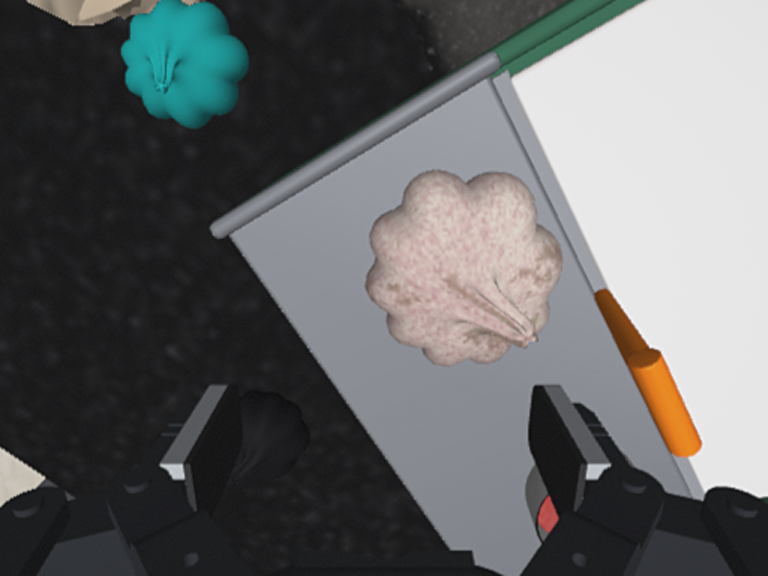

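Wrist view: tab finger (565,440) heads straight at the tab's middle; left finger (210,430) is about lined up behind the garlic (465,265). I compute the garlic's position more closely.

Run:
```python
from h import *
from scipy.spatial.transform import Rotation as Q
s=r.state();w,x,y,z=s["ee_rot"];T=np.eye(4);T[:3,:3]=Q.from_quat([x,y,z,w]).as_matrix();T[:3,3]=s["tcp_pos"]
c=r.read_camera("wrist");c["extrinsics"]=np.linalg.inv(T@c["T_tool_cam"])
for n,u,v,zz in(("garlic",465,265,.130),("edge l",508,75,.105),("front l",232,235,.105),("tab top r",698,450,.146),("tab top l",645,352,.146),("F- tip top edge",225,387,.116),("F+ tip",550,387,.116),("tea",0,0,.12)):
    print(n,cad(ray(c,u/1.5,v/1.5,zz)).round(1))
```

```text
garlic [-30.5  49.4]
edge l [ 2.2 80.4]
front l [-83.6  82. ]
tab top r [ -4.2 -12.7]
tab top l [-5.7 17.7]
F- tip top edge [-107.7   46.9]
F+ tip [-26.4  -0.8]
tea [-90.4 151.2]
```

```bash
python3 -m jog '[[85.4,[0.4,1.5,-5],0],[85.4,[5.8,-1.5,0],0],[85.4,[5.8,-1.5,0],0],[85.4,[5.8,-1.5,0],0],[85.4,[5.8,-1.5,0],0],[85.4,[5.8,-1.5,0],0],[85.4,[3.9,-1,0],0],[85.4,[3.9,-1,0],0],[85.4,[0,0,0],0]]'
python3 - <<'E'
from h import *
fingers()
c=r.read_camera("wrist")
save("pics/f.png",c["color"],1.5)
E
```

```text
clock: 4.03
tcp_pos: [0.5842, 0.0601, 0.0977]
ee_rot: [-0.001, 0.924, 0.382, -0.002]
force: [-10.9, 3.6, 4.5]
opening: 0.999
grasp_force: 5.0
t 4.025 tcp [0.5842 0.0601 0.0977] open 85.3 yaw_y_in_caddy -30.4 tilt [-0.002 -0.002 -1.   ] F+ [ 7.  -6.3] F- [-79.1  44.2] force [-10.9   3.6   4.5] q [ 0.01  0.65 -0.3   1.79  0.27  0.74 -1.22]
```

View pics/f.png

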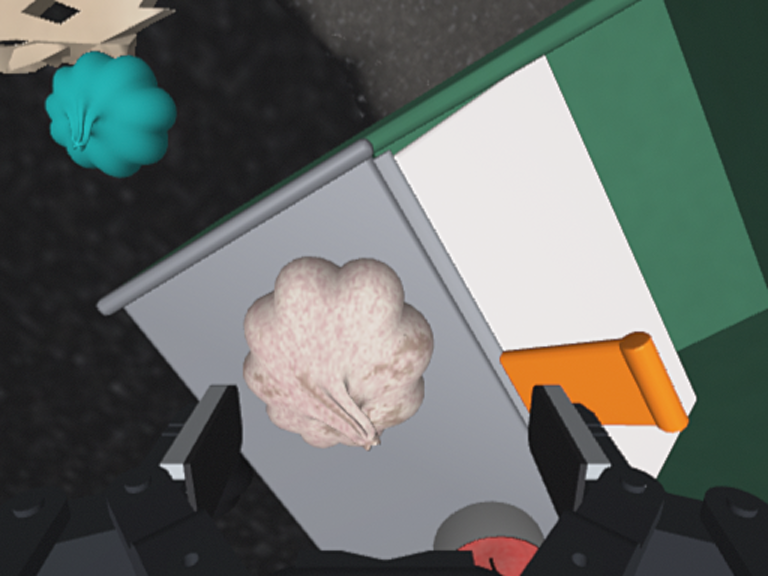

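Flap is about 55° open, held by the right finger; the garlic (340,350) is untouched with the left finger just behind it. Continue.

```bash
python3 -m jog '[[85.4,[5.8,-1.5,0],0],[85.4,[3.9,-1,0],0],[85.4,[3.9,-1,0],0],[85.4,[3.9,-1,0],0],[85.4,[3.9,-1,0],0],[85.4,[0,0,0],0]]'
python3 - <<'E'
from h import *
fingers()
c=r.read_camera("wrist")
save("pics/g.png",c["color"],1.5)
E
```

```text
clock: 4.82
tcp_pos: [0.6072, 0.0543, 0.0984]
ee_rot: [-0.0, 0.924, 0.382, 0.0]
force: [-3.1, 1.3, 5.7]
opening: 1.002
grasp_force: 2.8
t 4.825 tcp [0.6072 0.0543 0.0984] open 85.6 yaw_y_in_caddy -30.4 tilt [ 0. -0. -1.] F+ [30.7 -6.2] F- [-55.6  44.5] force [-3.1  1.3  5.7] q [ 0.02  0.67 -0.3   1.74  0.27  0.77 -1.2 ]
```

View pics/g.png

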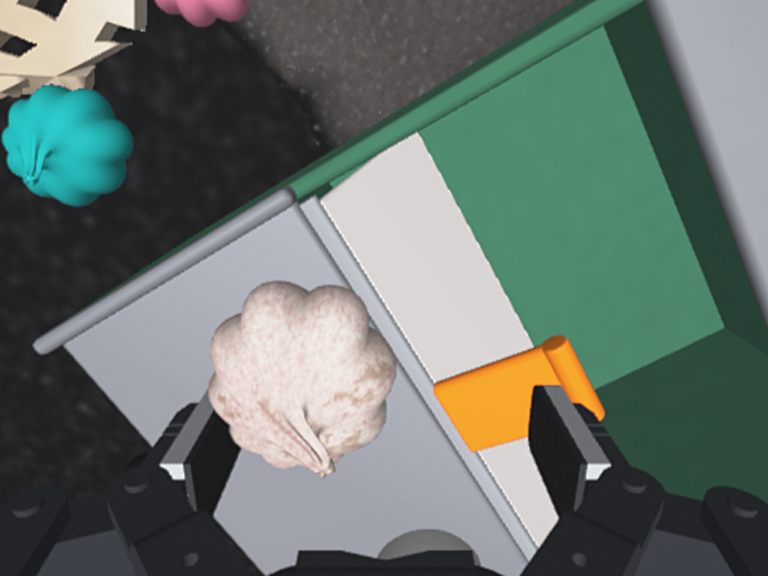

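Flap is now near-fully open (bin floor visible), garlic at (303,375) being pushed squarely towards the edge.

```bash
python3 -m jog '[[85.4,[3.9,-1,0],0],[85.4,[3.9,-1,0],0],[85.4,[3.9,-1,0],0],[85.4,[3.9,-1,0],0],[85.4,[2,-0.5,0],0],[85.4,[0,0,0],0]]'
python3 - <<'E'
from h import *
fingers()
c=r.read_camera("wrist")
save("pics/h.png",c["color"],1.5)
E
```

```text
clock: 5.62
tcp_pos: [0.6248, 0.0496, 0.0984]
ee_rot: [0.0, 0.924, 0.382, 0.0]
force: [0.2, 0.0, 4.7]
opening: 1.004
grasp_force: 2.4
t 5.625 tcp [0.6248 0.0496 0.0984] open 85.8 yaw_y_in_caddy -30.4 tilt [ 0.  0. -1.] F+ [49.1 -6.2] F- [-37.4  44.5] force [0.2 0.  4.7] q [ 0.02  0.7  -0.3   1.69  0.27  0.8  -1.18]
```

View pics/h.png

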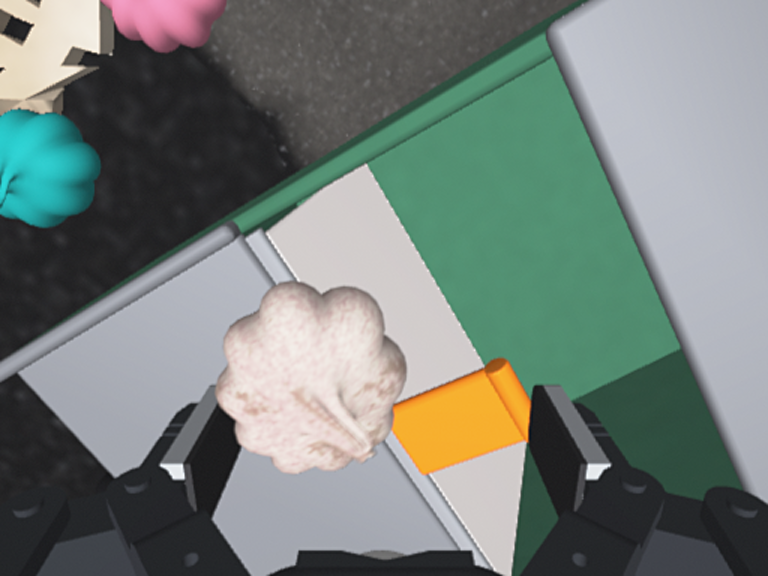

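Garlic (312,378) is half over the edge, the tab still held near its end at (515,400). Now I swing the garlic finger forward about the tab finger (closing and turning), keeping tip height.

```bash
python3 -m jog '[[80.5,[2.8,-0.2,1.5],-0.06],[75.6,[2.8,-0.1,1.5],-0.06],[70.7,[2.8,-0.2,1.5],-0.06],[66,[2.8,-0.1,1.5],-0.06],[61,[2.8,-0.1,1.5],-0.06],[61,[0,0,0],0]]'
python3 - <<'E'
from h import *
fingers()
c=r.read_camera("wrist")
save("pics/i.png",c["color"],1.5)
E
```

```text
clock: 6.42
tcp_pos: [0.6388, 0.0489, 0.1061]
ee_rot: [0.0, 0.971, 0.239, 0.0]
force: [-0.1, 0.1, 5.1]
opening: 0.717
grasp_force: 2.6
t 6.425 tcp [0.6388 0.0489 0.1061] open 61.3 yaw_y_in_caddy -47.6 tilt [ 0.001  0.001 -1.   ] F+ [45.1 -6. ] F- [-5.9 49.9] force [-0.1  0.1  5.1] q [-0.02  0.7  -0.22  1.65  0.19  0.82 -1.42]
```

View pics/i.png

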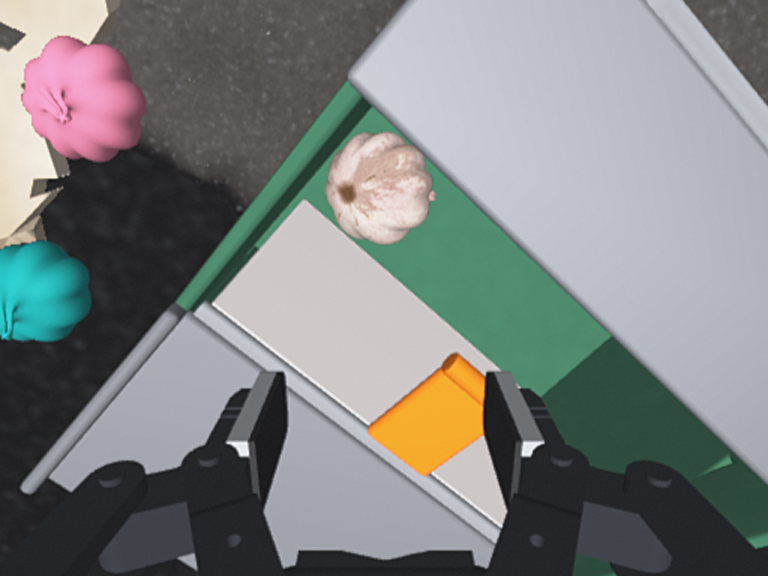

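Garlic dropped into the bin (378,188), past the flap; tab still held. Lift away quickly.

```bash
python3 -m jog '[[61,[0,0,45],0],[61,[0,0,55],0],[61,[-10,0,50],0],[61,[-40,-30,0],0],[61,[-40,-45,0],0],[61,[-30,-50,0],0],[61,[-10,-50,0],0],[61,[-10,-50,0],0],[61,[0,-50,0],0],[61,[0,0,0],0]]'
python3 - <<'E'
from h import *
fingers()
b=r.read_camera("top");a=r.read_camera("scene")
x=cv2.resize(a["color"][130:310,150:370],(400,327),interpolation=3);y=cv2.resize(b["color"][95:245,140:320],(392,327),interpolation=3)
save("pics/j.png",np.hstack([x,y]))
E
```

```text
clock: 7.72
tcp_pos: [0.4975, -0.2299, 0.2554]
ee_rot: [0.001, 0.971, 0.237, -0.0]
force: [0.7, 0.4, 0.3]
opening: 0.712
grasp_force: 0.0
t 7.725 tcp [ 0.4975 -0.2299  0.2554] open 60.8 yaw_y_in_caddy -47.9 tilt [-0.001  0.001 -1.   ] F+ [ -21.1 -311.5] F- [ -71.6 -255.6] force [0.7 0.4 0.3] q [ 0.46  0.38 -0.18  1.77  0.08  1.   -0.84]
```

View pics/j.png

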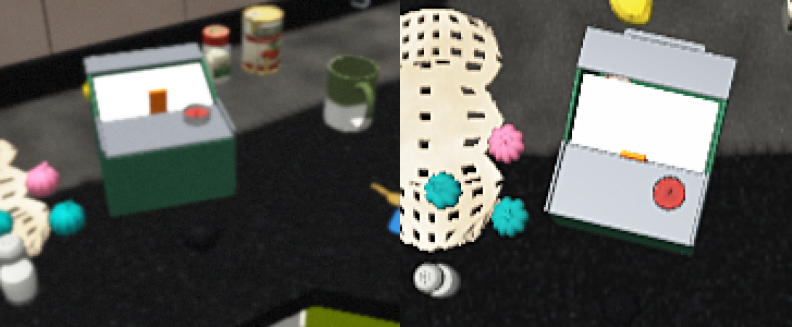

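The flap looks shut, but a pinkish speck shows in the far-left gap at (618,77) of the top crop. I check that the flap is really shut and how high that is.

Run:
```python
from h import *
b=r.read_camera("top");p=pts(b);d=np.load("top.npz");p0=d["p"];c=b["color"].astype(int);c0=d["c"].astype(int)
Z=lambda P:((P[...,0]-O[0])*EX[0]+(P[...,1]-O[1])*EX[1])*1000
Y=lambda P:((P[...,0]-O[0])*EY[0]+(P[...,1]-O[1])*EY[1])*1000
for n,P,C in(("0",p0,c0),("1",p,c)):
    w=C.min(-1)>235; X=Z(P);m=w&(X>5)&(X<75)&(abs(Y(P))<78)&(P[...,2]>.05)&(P[...,2]<.15)
    A_=np.c_[X[m],Y(P)[m],np.ones(m.sum())];print(n,m.sum(),np.linalg.lstsq(A_,P[m][:,2]*1000,rcond=None)[0].round(3))
u0,v0=140+(618-400)*180/392,95+77*150/327;print(u0,v0)
u,v=int(u0),int(v0)
for i in range(v-2,v+3):print([(tuple(map(int,c[i,j])),tuple(np.r_[cad(p[i,j]),p[i,j,2]*1000].round(0))) for j in range(u-3,u+4,2)])
save("pics/k.png",b["color"][110:185,205:305],6)
```

```text
0 1807 [  0.368  -0.    102.397]
1 1817 [3.68000e-01 1.00000e-03 1.02479e+02]
240.10204081632654 130.32110091743118
[((165, 175, 184), (np.float64(82.0), np.float64(47.0), np.float64(136.0))), ((201, 209, 216), (np.float64(82.0), np.float64(41.0), np.float64(140.0))), ((214, 221, 226), (np.float64(82.0), np.float64(36.0), np.float64(141.0))), ((203, 210, 216), (np.float64(83.0), np.float64(31.0), np.float64(143.0)))]
[((120, 112, 106), (np.float64(110.0), np.float64(61.0), np.float64(38.0))), ((127, 131, 134), (np.float64(79.0), np.float64(41.0), np.float64(140.0))), ((163, 173, 180), (np.float64(81.0), np.float64(36.0), np.float64(139.0))), ((192, 200, 207), (np.float64(82.0), np.float64(31.0), np.float64(138.0)))]
[((216, 190, 170), (np.float64(104.0), np.float64(59.0), np.float64(48.0))), ((201, 180, 163), (np.float64(106.0), np.float64(55.0), np.float64(43.0))), ((194, 181, 173), (np.float64(108.0), np.float64(50.0), np.float64(40.0))), ((175, 169, 170), (np.float64(112.0), np.float64(45.0), np.float64(34.0)))]
[((255, 255, 254), (np.float64(77.0), np.float64(46.0), np.float64(128.0))), ((253, 245, 239), (np.float64(104.0), np.float64(54.0), np.float64(43.0))), ((211, 190, 176), (np.float64(106.0), np.float64(49.0), np.float64(40.0))), ((227, 205, 192), (np.float64(107.0), np.float64(44.0), np.float64(40.0)))]
[((255, 255, 255), (np.float64(73.0), np.float64(45.0), np.float64(132.0))), ((255, 255, 255), (np.float64(74.0), np.float64(40.0), np.float64(132.0))), ((238, 235, 233), (np.float64(76.0), np.float64(35.0), np.float64(130.0))), ((241, 231, 220), (np.float64(104.0), np.float64(43.0), np.float64(41.0)))]
```

View pics/k.png

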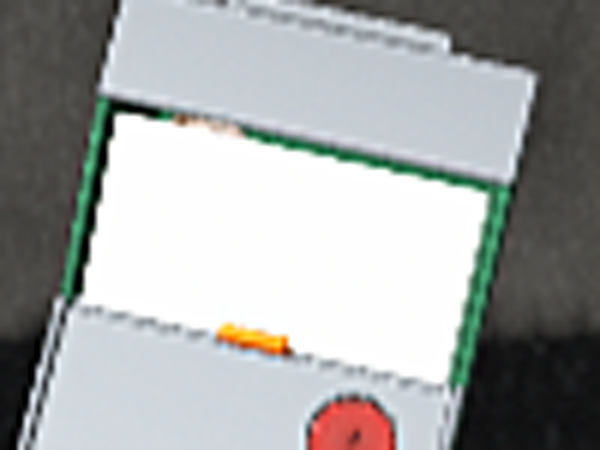

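The flap's plane is the same as at the start, so it is shut. The speck is the garlic, about 45 mm up, lying on the bin floor and seen through the gap.

```bash
python3 -c "
from bench import r
print(r.hand_in())"
```

```text
the job is handed in; nothing more can be done
None
```

The garlic bulb is on the caddy's floor, pushed in past the held-open flap without being lifted. The flap is shut again, the tea light is still on the ledge, and the mug and salt shaker were not touched; I handed the job in at about 8 s.

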